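# Salvaged parts back into the component drawers

### The job

Sort the five salvaged parts lying on the bench into the three open plywood drawers: set each one down, without dropping it, on the floor of the empty front bay of the drawer whose rear bay already holds parts of its kind (whatever their colour). Capacitors stand upright with terminals up, chokes lie flat, the heatsink sits with its fins up; nothing is stacked. Leave the mug and the circuit board where they are.

Things in the scene. Friction and masses are not known exactly. Their poses are not given: they have to be found in the camera images.
- capacitor_blue_center (a point): a screw-terminal electrolytic capacitor, an upright can 35 mm in diameter and 50 mm high, blue sleeve with a white stripe, with a grey top and two small brass terminals on it; about 75 g. The point is its centre, on its axis, 25 mm above its flat underside; its z axis runs up the can to the terminals
- capacitor_black_center (a point): a screw-terminal electrolytic capacitor, an upright can 35 mm in diameter and 50 mm high, black sleeve with a gold stripe, with a grey top and two small brass terminals on it; about 75 g. The point is its centre, on its axis, 25 mm above its flat underside; its z axis runs up the can to the terminals
- choke_yellow_center (a point): a toroidal choke lying flat: a ring 46 mm outside diameter, 20 mm high, with an 18 mm hole, yellow core wound with copper wire; about 90 g; gripped across its outside. The point is the centre of the ring, 10 mm above its underside (inside the hole); its z axis is the ring's axis
- choke_green_center (a point): a toroidal choke lying flat: a ring 46 mm outside diameter, 20 mm high, with an 18 mm hole, green core wound with copper wire; about 90 g; gripped across its outside. The point is the centre of the ring, 10 mm above its underside (inside the hole); its z axis is the ring's axis
- heatsink_center (a point): an extruded bare aluminium heatsink, 50 mm long (its x, along the fins), 32 mm wide (its y), 25 mm high, six fins pointing up (its z); about 60 g; gripped across its 32 mm width on the outer fins. The point is its centre, 12.5 mm above its underside
- drawer_capacitors: open plywood drawer, fixed, 200 mm long (x), 138 wide (y), 55 high; label and finger notch on its front (-x) end; fixed stock in its rear bay: three capacitors (two blue, one black). Origin: centre of underside, z up. Floor 4 mm thick, divider 50 high. Empty front bay: inside x -94 to +32 mm (middle x = -31), y -65 to +65; rear bay x +36 to +96
- drawer_chokes: open plywood drawer, fixed, 200 mm long (x), 138 wide (y), 55 high; label and finger notch on its front (-x) end; fixed stock in its rear bay: two chokes (one yellow, one green core). Origin: centre of underside, z up. Floor 4 mm thick, divider 50 high. Empty front bay: inside x -94 to +32 mm (middle x = -31), y -65 to +65; rear bay x +36 to +96
- drawer_heatsinks: open plywood drawer, fixed, 200 mm long (x), 138 wide (y), 55 high; label and finger notch on its front (-x) end; fixed stock in its rear bay: three aluminium heatsinks. Origin: centre of underside, z up. Floor 4 mm thick, divider 50 high. Empty front bay: inside x -94 to +32 mm (middle x = -31), y -65 to +65; rear bay x +36 to +96
- mug: a white mug, 80 mm in diameter and 92 mm high, with a handle on its +y side, loose; not to be moved. The origin is the centre of its underside
- circuit_board: a pale green circuit board with components, 100 mm (its x) by 150 mm (its y), about 38 mm high, loose, on four brass feet; not to be moved. The origin is the centre of its underside
Not all that is in view belongs to the job. Leave any pink look-alike of the drawer_chokes alone.

How it is judged:
By the outcome, as a careful person would: the job done as asked, in the order asked, and still so for the second after the job is handed in, with the robot touching nothing.
It also fails if it takes over 125 s, if anything falls off the work surface, if the arm or the gripper's body presses on something with over 40 N, if the wrist force passes 120 N, or if a joint passes its speed limit or range.

### The arm

A 6-joint arm with a two-finger parallel gripper is mounted at the origin on the work surface. World frame = base frame: x ahead of the robot, y to its left, z up, the work surface at z = 0. Lengths are in m, angles in rad, forces in N, time in s.
With the tool pointing down it reaches from about 0.275 to 0.85 m from the base axis. Payload 5.2 kg.
Tool frame: the origin (TCP) lies at the very end of the fingers, on their centre line; the grasp point (between the pads) lies 19 mm behind it; z points along the fingers, y is the line along which they close (so a half turn about z gives the same grasp; the last joint's range is limited). The gripper opens to 85 mm and grips with 20 to 120 N. Pads are 22 mm wide; open, the fingers measure 114 mm over their backs; the gripper's body (76 mm by 85 mm) begins 54 mm behind the grasp point. The pads swing forward as they close: fully open they stand 13 mm farther back than shut.
Start: joints at [0.936, 0.259, 1.535, -0, 1.348, -0.203], TCP at [0.23, 0.5, 0.231] pointing down, gripper open.
Joint ranges: [-3.14, 3.14], [-0.91, 2.08], [0.19, 2.58], [-1.22, 4.36], [0.22, 2.71], [-3.12, 3.12]. Speed limits (rad/s): [2.57, 2.57, 3.14, 3.14, 3.14, 3.14].

### API

Orientations are given as a unit quaternion [x, y, z, w].
In Python, from bench import bot, vision, hand_in gives the robot as it stands.
- The arm moves only by the tool servo_tool, never from a script. Its argument "commands" is a list that holds one entry, the list of rows, each a list of 5 numbers: the finger opening in mm, from 0 to 85.4, then the shift along the world's x, y, z each as a share of 25 cm, from -1 to 1, then the turn about the world's z as a share of pi/2 rad, from -1 to 1. In form: [[[grip, dx, dy, dz, yaw], ...]]. A call has exactly 8 rows; each row shifts and turns the commanded pose from where the row before left it; what a row does not reach is not made up. A row lasts 1/10 s, in which the tool goes at most 50 mm and 8.59 degrees, less where a joint would pass 70% of its speed; a pose out of reach is approached as far as the arm can. A call with a number of a shift or a turn outside -1 to 1 is refused whole. A call with a gripper value outside its range is refused whole. The fingers move at their own pace and stop on an object; "squeeze" is the grip in N (left out, the last holds). Time passes only in rows, so rows that do not move let the fingers close, or fill a call up. It gives the time, the measured TCP pose, the force, the opening and the grip force at its end, in the units of the state.
- bot.get_obs(): the state, without advancing time (a new reading comes with each control period).
- vision.capture(name): name is "scene" or "top"; returns the picture (480x640x3 uint8, red, green, blue); there is no depth.
- vision.get_calibration(name): a dict with "mtx" (3x3 intrinsics, pixels), "pose" (4x4, takes a point from camera to world coordinates). Camera axes: x right, y down, z forward; pixel columns grow to the right and rows downward; lengths in m; the calibration is good to about 2 mm. A picture is of the moment at which its call begins. get_calibration takes no time and is no camera call.
- hand_in(): hands the job in; it is judged then, once.
The state is a dict: "clock": time; "joint_positions": joint angles; "qvel": joint speeds; "joint_torque": joint torques, N m; "ee_pos": TCP position; "ee_rot": TCP orientation; "ft_force": force on the tool from outside, world axes, zero at the start; "wrist_torque": the same for the moment, N m; "opening": finger opening in m; "finger_force": force on a finger pad.
Only numpy, scipy, OpenCV 4.12 (cv2) and the standard library are available. Lean on these libraries where they do the work, as an engineer would, in place of code of your own. Each camera call takes 0.05 s, during which the arm holds its last target. There are 200 camera calls.

## Working session

There is one attempt and no reset: what is moved stays moved. The work goes in short steps, Python scripts to look and compute and a tool call to move; the robot and the scene stay as the last step left them, time stands still between calls to the robot, and variables do not carry over. Pictures are saved under pics/ and viewed, at most 14 in all, crops included, and the job is handed in when it is done.

Besides the shell and the picture viewer there is one more tool, called as a command line: name --argument value ..., lists and objects as JSON in quotes. servo_tool: Moves the arm, as the interface text tells. Shift numbers are shares of 25 cm and turn numbers shares of pi/2 rad, none past 1 either way. Its arguments: {"type":"object","properties":{"commands":{"type":"array","items":{"type":"array","items":{"type":"array","items":{"type":"number"}}}},"squeeze":{"type":"number"}},"required":["commands"]}

```bash
mkdir -p pics; cat > h.py <<'E'
import numpy as np, cv2
from bench import bot, vision, hand_in
def snap(n,f):
    im=vision.capture(n); cv2.imwrite('pics/'+f,cv2.cvtColor(im,cv2.COLOR_RGB2BGR)); return im
def ray(n,u,v,z):
    c=vision.get_calibration(n);K=np.array(c['mtx']);T=np.array(c['pose'])
    d=T[:3,:3]@np.linalg.solve(K,[u,v,1.]);o=T[:3,3];return (o+d*(z-o[2])/d[2])
def proj(n,p):
    c=vision.get_calibration(n);K=np.array(c['mtx']);T=np.linalg.inv(np.array(c['pose']))
    q=K@(T[:3,:3]@np.array(p)+T[:3,3]);return q[:2]/q[2]
E
python3 - <<'E'
from h import *
for n in('top','scene'):
    snap(n,n+'0.png');c=vision.get_calibration(n);print(n,np.round(c['mtx'],1).tolist(),np.round(c['pose'],3).tolist())
o=bot.get_obs();print(o['clock'],o['ee_pos'],o['ee_rot'],o['opening'])
E
```

```text
top [[574.4, 0.0, 324.0], [0.0, 574.4, 229.5], [0.0, 0.0, 1.0]] [[0.002, -0.99, 0.144, 0.217], [-1.0, -0.005, -0.019, 0.014], [0.019, -0.144, -0.989, 1.594], [0.0, 0.0, 0.0, 1.0]]
scene [[592.0, 0.0, 318.7], [0.0, 592.0, 250.9], [0.0, 0.0, 1.0]] [[0.745, 0.413, -0.524, 1.146], [0.667, -0.461, 0.585, -0.792], [-0.0, -0.785, -0.619, 0.901], [0.0, 0.0, 0.0, 1.0]]
0.1 [0.2298772  0.49913845 0.23055887] [ 2.14198461e-01  9.76789808e-01 -7.59019786e-04 -3.37582854e-04] 0.08565735263013162
```

View pics/top0.png

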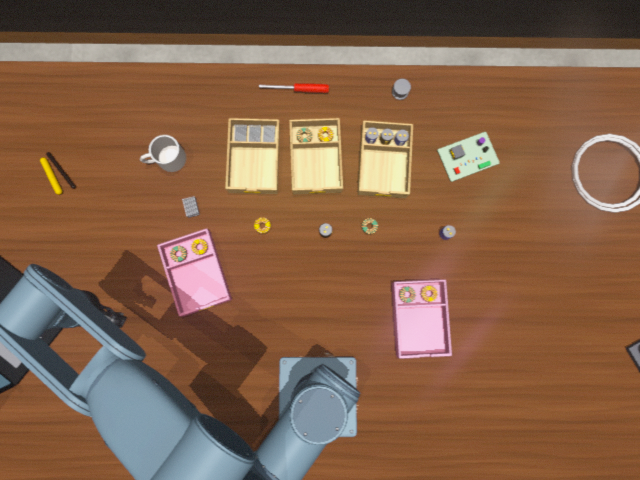

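View pics/scene0.png

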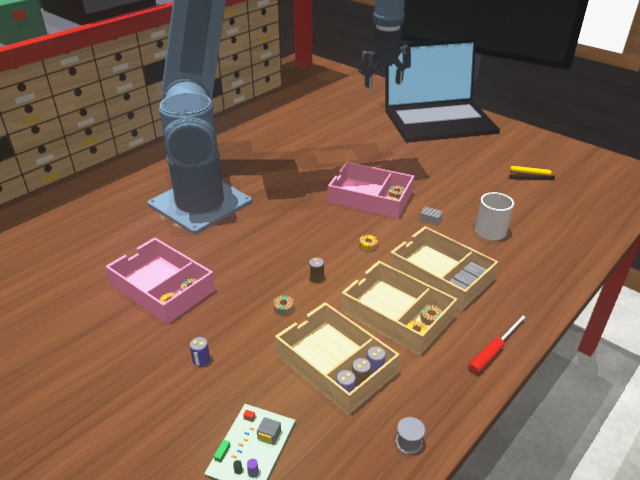

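Candidates in the top view:
- **Chokes:** yellow (262,226) and green (370,226) on the bench. Those in the drawers are stock.
- **Capacitors:** black (326,230) and blue (448,232). The grey spool at (402,88) is a look-alike.
- **Heatsink:** (190,207).
- **Drawers:** plywood heatsinks (252,155), chokes (316,155) and capacitors (385,158). The pink ones at (193,272) and (422,319) are decoys.

I'll check the choice in a close crop.

```bash
python3 - <<'E'
from h import *
im=cv2.imread('pics/top0.png');c=im[110:250,170:470];cv2.imwrite('pics/crop1.png',cv2.resize(c,None,fx=2.66,fy=2.66,interpolation=cv2.INTER_CUBIC))
# parts: differ from local wood background
hsv=cv2.cvtColor(im,cv2.COLOR_BGR2HSV);lab=cv2.cvtColor(im,cv2.COLOR_BGR2LAB).astype(float)
for n,u,v,z in(('heat',190,207,.02),('yel',262,226,.012),('blk',326,230,.05),('grn',370,226,.012),('blu',448,232,.05)):
    w=lab[v-16:v+17,u-16:u+17];b=np.median(np.r_[w[0],w[-1],w[:,0],w[:,-1]],0)
    m=(np.linalg.norm(w-b,axis=2)>38).astype(np.uint8)
    m=cv2.morphologyEx(m,cv2.MORPH_CLOSE,np.ones((3,3)))
    cs=max(cv2.findContours(m,0,2)[0],key=cv2.contourArea)
    (x,y),(ww,hh),a=cv2.minAreaRect(cs);(ex,ey),r=cv2.minEnclosingCircle(cs);print(n,x+u-16,y+v-16,ww,hh,a,'r',round(r,1),np.round(ray('top',x+u-16,y+v-16,z),3))
m=cv2.inRange(hsv,(15,40,130),(35,190,255));m[:100]=0;m=cv2.morphologyEx(m,cv2.MORPH_CLOSE,np.ones((5,5)))
for cs in cv2.findContours(m,0,2)[0]:
    if cv2.contourArea(cs)>1500:
        bx=cv2.boxPoints(cv2.minAreaRect(cs));print(np.round(bx,1).tolist(),np.round([ray('top',*p,.055)[:2] for p in bx],3).tolist())
E
```

```text
heat 189.82353019714355 205.79411697387695 17.46256446838379 12.369317054748535 75.96376037597656 r 10.1 [0.511 0.356 0.02 ]
yel 262.0 224.5 15.0 16.0 90.0 r 8.3 [0.461 0.156 0.012]
blk 325.0 230.0 14.0 12.0 90.0 r 7.2 [ 0.441 -0.018  0.05 ]
grn 369.5 225.5 15.0 15.0 90.0 r 7.9 [ 0.459 -0.143  0.012]
blu 447.00000190734863 232.0 12.521980285644531 16.099689483642578 63.43495178222656 r 8.2 [ 0.437 -0.351  0.05 ]
[[213.3000030517578, 214.8000030517578], [227.6999969482422, 99.0999984741211], [521.4000244140625, 135.5], [507.1000061035156, 251.1999969482422]] [[0.48, 0.284], [0.808, 0.254], [0.709, -0.566], [0.384, -0.512]]
```

View pics/crop1.png

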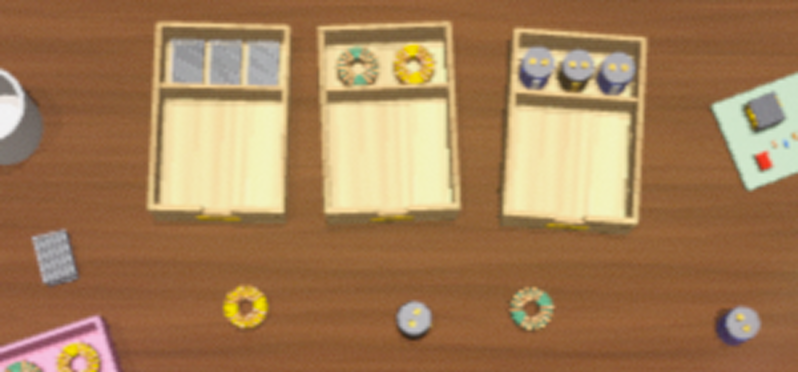

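The crop confirms the choice: choke centres are at (246,307) and (531,308), can tops at (414,318) and (742,323), and the heatsink at (54,257). The plywood drawers have heatsinks, chokes and capacitors in their rear bays, left to right.

```bash
python3 - <<'E'
from h import *
f=lambda u,v,z:ray('top',(u+.5)/2.66+170-.5,(v+.5)/2.66+110-.5,z)[:2]
for n,u,v,z in(('heat',54,257,.025),('yel',246,307,.015),('grn',531,308,.015),('blk',414,318,.05),('blu',742,323,.05)):print(n,np.round(f(u,v,z),3))
a=f(33,238,.025);b=f(43,283,.025);print('heat yaw',np.degrees(np.arctan2(*(a-b)[::-1])))
for n,c in(('H',[(156,22),(290,25),(149,210),(285,215)]),('CH',[(318,26),(451,22),(324,213),(460,210)]),('CAP',[(514,30),(646,38),(502,220),(638,227)])):
    P=[f(*p,.055) for p in c];o=np.mean(P,0);d=(P[0]+P[1]-P[2]-P[3])/2;L=np.linalg.norm(d);d/=L
    yv=np.array([-d[1],d[0]]);print(n,'o',np.round(o,3),'yaw',np.degrees(np.arctan2(d[1],d[0])).round(1),L.round(3),np.linalg.norm(P[0]-P[1]).round(3),'bay',np.round(o-.031*d,3),'y+30',np.round(o-.031*d+.03*yv,3),'y-30',np.round(o-.031*d-.03*yv,3))
# scene check
for p in[(.511,.356,.025),(.461,.156,.01),(.459,-.143,.01),(.441,-.018,.05),(.437,-.355,.05)]:print(proj('scene',p).round(0))
E
```

```text
heat [0.509 0.355]
yel [0.459 0.155]
grn [ 0.459 -0.142]
blk [ 0.443 -0.019]
blu [ 0.439 -0.356]
heat yaw 14.321049344814067
H o [0.651 0.182] yaw -0.6 0.202 0.14 bay [0.62  0.183] y+30 [0.621 0.213] y-30 [0.62  0.153]
CH o [0.653 0.008] yaw 2.5 0.201 0.139 bay [0.622 0.007] y+30 [0.621 0.037] y-30 [ 0.623 -0.023]
CAP o [ 0.643 -0.186] yaw -3.7 0.203 0.139 bay [ 0.612 -0.184] y+30 [ 0.614 -0.154] y-30 [ 0.61  -0.214]
[431. 211.]
[368. 243.]
[283. 304.]
[315. 260.]
[198. 340.]
```

servo_tool --commands '[[[60,0.14,-0.072,-0.04,0.054],[60,0.14,-0.072,-0.04,0.054],[60,0.14,-0.072,-0.04,0.054],[60,0.14,-0.072,-0.04,0.054],[60,0.14,-0.072,-0.04,0.054],[60,0.14,-0.072,-0.04,0.054],[60,0.14,-0.072,-0.04,0.054],[60,0.14,-0.072,-0.04,0.054]]]' --squeeze 30

```text
clock: 0.9
ee_pos: [0.5112, 0.3545, 0.1504]
ee_rot: [-0.125, 0.992, -0.0, -0.0]
ft_force: [0.1, 0.5, 0.5]
opening: 0.0599
finger_force: 0.0
```

servo_tool --commands '[[[60,0,0,0,0],[60,0,0,0,0],[60,0,0,0,0],[60,0,0,0,0],[60,0,0,0,0],[60,0,0,0,0],[60,0,0,0,0],[60,0,0,0,0]]]'

```text
clock: 1.7
ee_pos: [0.51, 0.3558, 0.1515]
ee_rot: [-0.123, 0.992, 0.0, 0.0]
ft_force: [0.4, 0.0, -0.7]
opening: 0.06
finger_force: 0.0
```

```bash
cat >> h.py <<'E'
from scipy.spatial.transform import Rotation as R
def st():
    o=bot.get_obs();y=R.from_quat(o['ee_rot']).as_matrix()[:,1]
    print('t',round(o['clock'],2),'p',np.round(o['ee_pos'],4),'close',round(np.degrees(np.arctan2(y[1],y[0])),1),'open',round(o['opening']*1e3,1),'F',np.round(o['ft_force'],1),o['finger_force'],'q6',round(o['joint_positions'][5],2))
E
python3 - <<'E'
from h import *
st();a=snap('scene','s1.png')[140:290,330:540];cv2.imwrite('pics/s1c.png',cv2.resize(a,None,fx=3.5,fy=3.5)[:,:,::-1])
E
```

```text
t 1.7 p [0.51   0.3558 0.1515] close 104.2 open 60.0 F [ 0.4  0.  -0.7] 0.0 q6 -1.39
```

View pics/s1c.png

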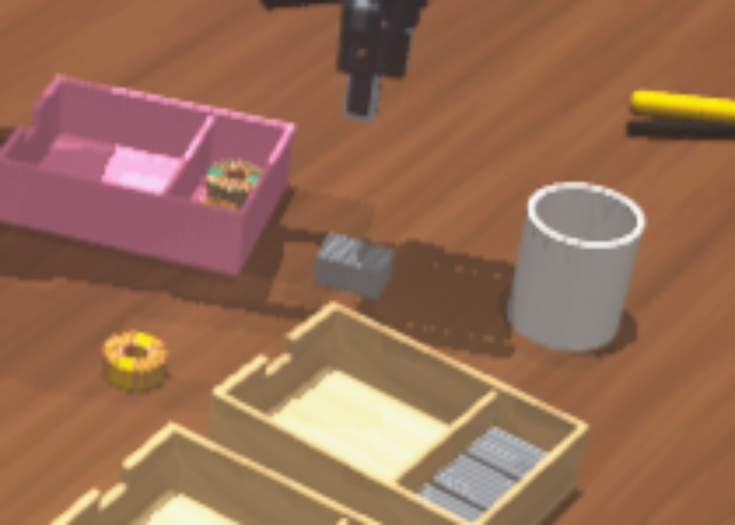

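The gripper stands right over the heatsink (crop (355,262)), lined up with its width. Descend, grip, lift.

servo_tool --commands '[[[60,0,0,-0.17,0],[60,0,0,-0.17,0],[60,0,0,-0.12,0],[60,0,0,-0.07,0],[60,0,0,-0.03,0],[60,0,0,-0.02,0],[60,0,0,0,0],[60,0,0,0,0]]]'

```text
clock: 2.55
ee_pos: [0.511, 0.3559, 0.0075]
ee_rot: [-0.123, 0.992, 0.0, 0.001]
ft_force: [-0.6, 0.6, 0.2]
opening: 0.06
finger_force: 0.0
```

servo_tool --commands '[[[20,0,0,0,0],[20,0,0,0,0],[20,0,0,0,0],[20,0,0,0,0],[20,0,0,0,0],[20,0,0,0,0],[20,0,0,0,0],[20,0,0,0,0]]]' --squeeze 40

```text
clock: 3.35
ee_pos: [0.5109, 0.3559, 0.0075]
ee_rot: [-0.123, 0.992, 0.0, 0.001]
ft_force: [-0.6, -0.0, 6.4]
opening: 0.0313
finger_force: 41.7
```

servo_tool --commands '[[[20,0,0,0.04,0],[20,0,0,0.08,0],[20,0,0,0.12,0],[20,0,0,0.12,0],[20,0,0,0.08,0],[20,0,0,0.04,0],[20,0,0,0,0],[20,0,0,0,0]]]'

```text
clock: 4.15
ee_pos: [0.5095, 0.3552, 0.1254]
ee_rot: [-0.123, 0.992, -0.0, -0.001]
ft_force: [-0.5, 0.0, -1.0]
opening: 0.0312
finger_force: 41.0
```

```bash
python3 -c "from h import *
st()"
```

```text
t 4.15 p [0.5095 0.3552 0.1254] close 104.1 open 31.2 F [-0.5  0.  -1. ] 41.04796528816223 q6 -1.39
```

servo_tool --commands '[[[20,0.04,-0.06,0,-0.027],[20,0.074,-0.115,0,-0.027],[20,0.074,-0.115,0,-0.027],[20,0.074,-0.115,0,-0.027],[20,0.074,-0.115,0,-0.027],[20,0.066,-0.109,0,-0.027],[20,0.04,-0.06,0,0],[20,0,0,0,0]]]'

```text
clock: 4.95
ee_pos: [0.6218, 0.1801, 0.125]
ee_rot: [0.006, 1.0, -0.0, -0.001]
ft_force: [-0.5, 0.0, -0.7]
opening: 0.0309
finger_force: 41.0
```

```bash
python3 - <<'E'
from h import *
st();a=snap('scene','s2.png')[130:330,330:530];cv2.imwrite('pics/s2c.png',cv2.resize(a,None,fx=3,fy=3)[:,:,::-1])
E
```

```text
t 4.95 p [0.6218 0.1801 0.125 ] close 89.4 open 30.9 F [-0.5  0.  -0.7] 41.02424204349518 q6 -1.45
```

View pics/s2c.png

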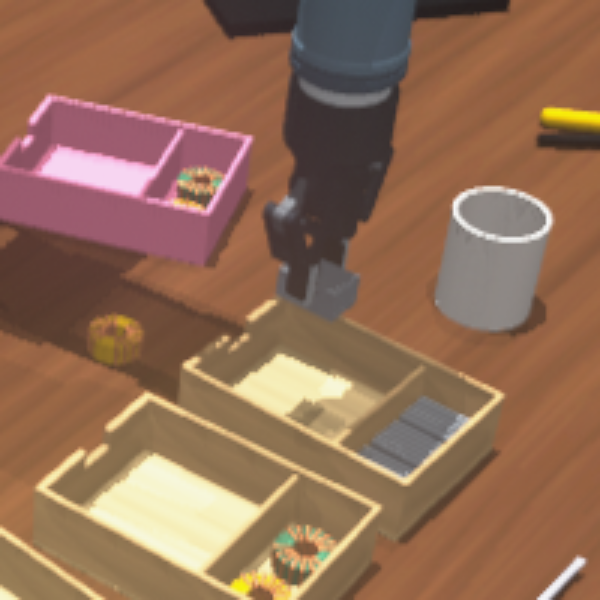

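The heatsink hangs level in the fingers at about (330,290) in the crop, over the front bay of its drawer. Lower, release, rise.

servo_tool --commands '[[[20,-0.003,0.006,-0.14,0],[20,0,0,-0.13,0],[20,0,0,-0.09,0],[20,0,0,-0.05,0],[20,0,0,-0.02,0],[20,0,0,-0.01,0],[20,0,0,-0.006,0],[20,0,0,-0.006,0]]]'

```text
clock: 5.8
ee_pos: [0.6208, 0.185, 0.0145]
ee_rot: [0.004, 1.0, 0.0, 0.001]
ft_force: [0.6, -0.1, -0.3]
opening: 0.0311
finger_force: 41.0
```

servo_tool --commands '[[[20,0,0,0,0],[20,0,0,0,0],[50,0,0,0,0],[50,0,0,0,0],[50,0,0,0,0],[50,0,0,0,0],[50,0,0,0,0],[50,0,0,0,0]]]'

```text
clock: 6.6
ee_pos: [0.6199, 0.1848, 0.0133]
ee_rot: [0.004, 1.0, 0.0, -0.0]
ft_force: [0.4, -0.8, 0.4]
opening: 0.0501
finger_force: 0.0
```

servo_tool --commands '[[[50,0,0,0.04,0],[50,0,0,0.1,0],[50,0,0,0.14,0],[50,0,0,0.14,0],[50,0,0,0.08,0],[50,0,0,0.04,0],[50,0,0,0,0],[50,0,0,0,0]]]'

```text
clock: 7.4
ee_pos: [0.6193, 0.1847, 0.1474]
ee_rot: [0.004, 1.0, -0.0, -0.001]
ft_force: [0.0, -0.7, -0.8]
opening: 0.05
finger_force: 0.0
```

```bash
python3 -c "from h import *
st()"
```

```text
t 7.4 p [0.6193 0.1847 0.1474] close 89.6 open 50.0 F [ 0.  -0.7 -0.8] 0.0 q6 -1.45
```

servo_tool --commands '[[[70,-0.04,-0.007,-0.01,0],[70,-0.09,-0.016,-0.02,0],[70,-0.11,-0.021,-0.03,0],[70,-0.11,-0.021,-0.03,0],[70,-0.11,-0.021,-0.03,0],[70,-0.1,-0.018,-0.03,0],[70,-0.06,-0.01,-0.02,0],[70,-0.02,-0.004,-0.01,0]]]'

```text
clock: 8.2
ee_pos: [0.4566, 0.155, 0.1013]
ee_rot: [0.004, 1.0, -0.0, -0.003]
ft_force: [-0.5, -0.3, -1.1]
opening: 0.0699
finger_force: 0.0
```

servo_tool --commands '[[[70,0,0,0,0],[70,0,0,0,0],[70,0,0,-0.08,0],[70,0,0,-0.12,0],[70,0,0,-0.09,0],[70,0,0,-0.05,0],[70,0,0,-0.02,0],[70,0,0,0,0]]]'

```text
clock: 9.0
ee_pos: [0.4604, 0.1553, 0.0128]
ee_rot: [0.004, 1.0, -0.0, -0.0]
ft_force: [0.2, 1.0, 0.4]
opening: 0.0702
finger_force: 0.0
```

```bash
python3 - <<'E'
from h import *
st();a=snap('scene','s3.png')[150:330,290:510];cv2.imwrite('pics/s3c.png',cv2.resize(a,None,fx=3.3,fy=3.3)[:,:,::-1])
E
```

```text
t 9.0 p [0.4604 0.1553 0.0128] close 89.6 open 70.2 F [0.2 1.  0.4] 0.0 q6 -1.47
```

View pics/s3c.png

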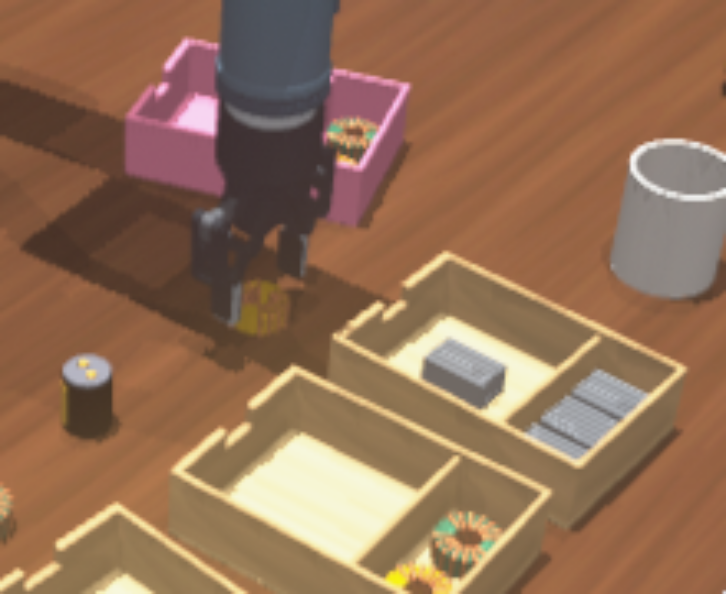

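The heatsink sits fins up in its front bay, crop (465,370). The fingers straddle the yellow choke at (262,305).

servo_tool --commands '[[[70,0,0,-0.018,0],[40,0,0,0,0],[40,0,0,0,0],[40,0,0,0,0],[40,0,0,0,0],[40,0,0,0,0],[40,0,0,0,0],[40,0,0,0,0]]]'

```text
clock: 9.85
ee_pos: [0.4602, 0.1553, 0.0095]
ee_rot: [0.004, 1.0, 0.0, 0.001]
ft_force: [-1.4, -0.5, 6.8]
opening: 0.0439
finger_force: 40.2
```

servo_tool --commands '[[[40,0,0,0.04,0],[40,0,0,0.08,0],[40,0,0,0.12,0],[40,0,0,0.12,0],[40,0,0,0.08,0],[40,0,0,0.04,0],[40,0,0,0,0],[40,0,0,0,0]]]'

```text
clock: 10.65
ee_pos: [0.4593, 0.1552, 0.1282]
ee_rot: [0.004, 1.0, -0.0, -0.001]
ft_force: [0.2, -0.4, 0.1]
opening: 0.0437
finger_force: 40.9
```

servo_tool --commands '[[[40,0.038,-0.029,0,0],[40,0.092,-0.071,0,0.008],[40,0.122,-0.094,0,0.008],[40,0.13,-0.1,0,0.008],[40,0.13,-0.1,0,0.008],[40,0.122,-0.094,0,0],[40,0.092,-0.071,0,0],[40,0.038,-0.029,0,0]]]'

```text
clock: 11.45
ee_pos: [0.6527, 0.0052, 0.1267]
ee_rot: [-0.02, 1.0, -0.0, -0.001]
ft_force: [-0.5, 0.2, -1.1]
opening: 0.0438
finger_force: 40.9
```

```bash
python3 -c "from h import *
st()"
```

```text
t 11.45 p [0.6527 0.0052 0.1267] close 92.3 open 43.8 F [-0.5  0.2 -1.1] 40.94201982021332 q6 -1.77
```

servo_tool --commands '[[[40,-0.004,0.008,-0.14,0],[40,0,0,-0.12,0],[40,0,0,-0.09,0],[40,0,0,-0.05,0],[40,0,0,-0.02,0],[40,0,0,-0.012,0],[40,0,0,-0.008,0],[40,0,0,0,0]]]'

```text
clock: 12.25
ee_pos: [0.6506, 0.0102, 0.0197]
ee_rot: [-0.021, 1.0, -0.0, 0.001]
ft_force: [-0.3, -0.0, -2.0]
opening: 0.0439
finger_force: 41.0
```

servo_tool --commands '[[[40,0,0,-0.006,0],[40,0,0,-0.004,0],[40,0,0,0,0],[40,0,0,0,0],[40,0,0,0,0],[40,0,0,0,0],[40,0,0,0,0],[40,0,0,0,0]]]'

```text
clock: 13.05
ee_pos: [0.6499, 0.0103, 0.0163]
ee_rot: [-0.021, 1.0, 0.0, -0.0]
ft_force: [-0.4, 0.1, -0.3]
opening: 0.0442
finger_force: 41.0
```

```bash
python3 -c "from h import *
st()"
```

```text
t 13.05 p [0.6499 0.0103 0.0163] close 92.4 open 44.2 F [-0.4  0.1 -0.3] 40.98138928413391 q6 -1.77
```

servo_tool --commands '[[[40,0,0,-0.006,0],[40,0,0,-0.006,0],[40,0,0,0,0],[40,0,0,0,0],[40,0,0,0,0],[40,0,0,0,0],[40,0,0,0,0],[40,0,0,0,0]]]'

```text
clock: 13.85
ee_pos: [0.65, 0.0103, 0.0136]
ee_rot: [-0.021, 1.0, -0.0, 0.0]
ft_force: [-1.3, -0.6, 5.7]
opening: 0.0443
finger_force: 41.5
```

Contact with the floor, so release, rise and go above the green choke.

servo_tool --commands '[[[62,0,0,0,0],[62,0,0,0,0],[62,0,0,0,0],[62,0,0,0,0],[62,0,0,0.04,0],[62,0,0,0.1,0],[62,0,0,0.14,0],[62,0,0,0.14,0]]]'

```text
clock: 14.65
ee_pos: [0.6496, 0.0103, 0.1197]
ee_rot: [-0.021, 1.0, 0.0, -0.0]
ft_force: [1.3, 0.3, 0.9]
opening: 0.0616
finger_force: 0.0
```

servo_tool --commands '[[[70,-0.038,-0.03,0,0],[70,-0.092,-0.073,0,0],[70,-0.122,-0.098,0,0],[70,-0.13,-0.104,0,0],[70,-0.13,-0.104,0,0],[70,-0.122,-0.098,0,0],[70,-0.092,-0.073,0,0],[70,-0.038,-0.03,0,0]]]'

```text
clock: 15.45
ee_pos: [0.4568, -0.1433, 0.1185]
ee_rot: [-0.02, 1.0, -0.0, -0.0]
ft_force: [0.3, -0.1, 1.1]
opening: 0.0699
finger_force: 0.0
```

servo_tool --commands '[[[70,0,0,0,0],[70,0,0,-0.08,0],[70,0,0,-0.12,0],[70,0,0,-0.1,0],[70,0,0,-0.05,0],[70,0,0,-0.02,0],[70,0,0,-0.01,0],[70,0,0,0,0]]]'

```text
clock: 16.25
ee_pos: [0.4597, -0.1421, 0.0236]
ee_rot: [-0.022, 1.0, -0.0, 0.0]
ft_force: [-0.3, -0.2, 0.5]
opening: 0.07
finger_force: 0.0
```

```bash
python3 - <<'E'
from h import *
st();a=snap('scene','s4.png')[200:370,210:470];cv2.imwrite('pics/s4c.png',cv2.resize(a,None,fx=3,fy=3)[:,:,::-1])
E
```

```text
t 16.25 p [ 0.4597 -0.1421  0.0236] close 92.5 open 70.0 F [-0.3 -0.2  0.5] 0.0 q6 -2.15
```

View pics/s4c.png

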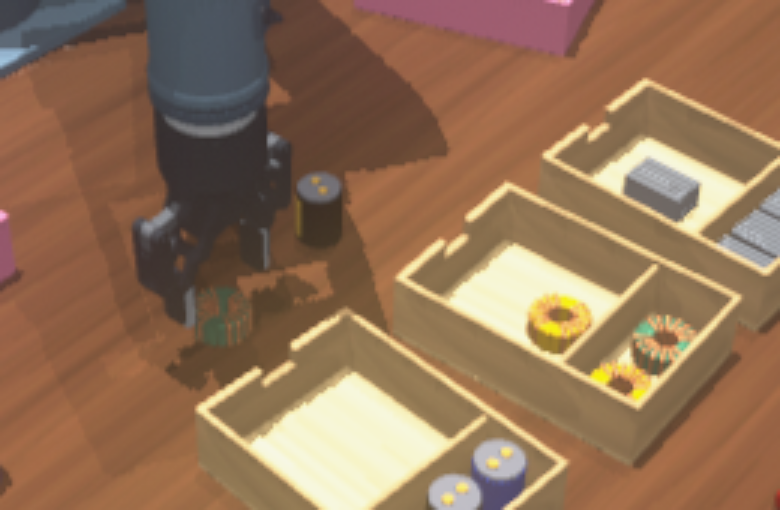

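The yellow choke lies flat in the choke bay near the divider, crop (560,320). The fingers straddle the green choke at (223,315).

servo_tool --commands '[[[70,0,0,-0.04,0],[70,0,0,-0.018,0],[40,0,0,0,0],[40,0,0,0,0],[40,0,0,0,0],[40,0,0,0,0],[40,0,0,0,0],[40,0,0,0,0]]]'

```text
clock: 17.1
ee_pos: [0.4588, -0.1422, 0.009]
ee_rot: [-0.021, 1.0, -0.0, -0.0]
ft_force: [-1.6, 1.2, 4.5]
opening: 0.0441
finger_force: 40.7
```

servo_tool --commands '[[[40,0,0,0,0],[40,0,0,0.04,0],[40,0,0,0.08,0],[40,0,0,0.12,0],[40,0,0,0.12,0],[40,0,0,0.08,0],[40,0,0,0.04,0],[40,0,0,0,0]]]'

```text
clock: 17.9
ee_pos: [0.4599, -0.1427, 0.1302]
ee_rot: [-0.021, 1.0, -0.001, 0.001]
ft_force: [0.5, 0.7, -1.6]
opening: 0.0443
finger_force: 40.9
```

servo_tool --commands '[[[40,0.027,0.029,0,0],[40,0.064,0.071,0,0],[40,0.085,0.094,0,0],[40,0.091,0.1,0,0],[40,0.091,0.1,0,0],[40,0.085,0.094,0,0],[40,0.064,0.071,0,0],[40,0.027,0.029,0,0]]]'

```text
clock: 18.7
ee_pos: [0.5929, 0.0074, 0.1267]
ee_rot: [-0.022, 1.0, 0.001, -0.001]
ft_force: [-0.6, -0.8, -1.4]
opening: 0.044
finger_force: 41.0
```

```bash
python3 -c "from h import *
st()"
```

```text
t 18.7 p [0.5929 0.0074 0.1267] close 92.6 open 44.0 F [-0.6 -0.8 -1.4] 40.98856508731842 q6 -1.79
```

servo_tool --commands '[[[40,0,0,-0.14,0],[40,0,0,-0.12,0],[40,0,0,-0.09,0],[40,0,0,-0.05,0],[40,0,0,-0.02,0],[40,0,0,-0.012,0],[40,0,0,-0.008,0],[40,0,0,0,0]]]'

```text
clock: 19.5
ee_pos: [0.593, 0.0046, 0.0196]
ee_rot: [-0.021, 1.0, -0.0, 0.001]
ft_force: [0.3, 1.1, -1.3]
opening: 0.0438
finger_force: 41.0
```

servo_tool --commands '[[[40,0,0,-0.006,0],[40,0,0,-0.006,0],[40,0,0,-0.004,0],[40,0,0,-0.002,0],[40,0,0,0,0],[40,0,0,0,0],[40,0,0,0,0],[40,0,0,0,0]]]'

```text
clock: 20.3
ee_pos: [0.5924, 0.0048, 0.0143]
ee_rot: [-0.021, 1.0, -0.0, 0.0]
ft_force: [-0.4, -0.1, -0.2]
opening: 0.0441
finger_force: 41.0
```

servo_tool --commands '[[[40,0,0,-0.004,0],[40,0,0,-0.003,0],[40,0,0,0,0],[40,0,0,0,0],[62,0,0,0,0],[62,0,0,0,0],[62,0,0,0,0],[62,0,0,0,0]]]'

```text
clock: 21.1
ee_pos: [0.5924, 0.0048, 0.0124]
ee_rot: [-0.021, 1.0, 0.0, -0.0]
ft_force: [-0.2, 0.6, -0.3]
opening: 0.0619
finger_force: 0.0
```

servo_tool --commands '[[[62,0,0,0.04,0],[62,0,0,0.1,0],[62,0,0,0.14,0],[62,0,0,0.12,0],[62,0,0,0.04,0],[62,0,0,0,0],[62,0,0,0,0],[62,0,0,0,0]]]'

```text
clock: 21.9
ee_pos: [0.5912, 0.005, 0.1208]
ee_rot: [-0.021, 1.0, 0.0, -0.002]
ft_force: [-0.2, 0.5, -0.7]
opening: 0.0619
finger_force: 0.0
```

servo_tool --commands '[[[65,-0.03,-0.005,0,0],[65,-0.072,-0.011,0,-0.017],[65,-0.096,-0.015,0,-0.017],[65,-0.102,-0.016,0,-0.017],[65,-0.102,-0.016,0,-0.017],[65,-0.096,-0.015,0,0],[65,-0.07,-0.011,0,0],[65,-0.03,-0.005,0,0]]]'

```text
clock: 22.7
ee_pos: [0.4403, -0.0185, 0.1217]
ee_rot: [0.032, 0.999, 0.0, -0.001]
ft_force: [0.8, -0.7, -0.4]
opening: 0.0649
finger_force: 0.0
```

```bash
python3 - <<'E'
from h import *
st();a=snap('scene','s5.png')[190:360,240:470];cv2.imwrite('pics/s5c.png',cv2.resize(a,None,fx=3,fy=3)[:,:,::-1])
E
```

```text
t 22.7 p [ 0.4403 -0.0185  0.1217] close 86.3 open 64.9 F [ 0.8 -0.7 -0.4] 0.0 q6 -1.8
```

View pics/s5c.png

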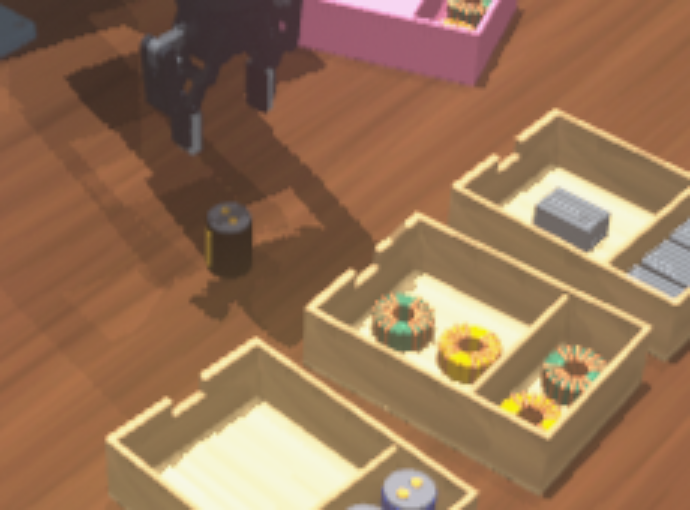

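Both chokes lie flat in their bay, at (403,320) and (470,352). The black can stands at (228,240) under the gripper.

servo_tool --commands '[[[65,0,0,0,0],[65,0,0,-0.1,0],[65,0,0,-0.13,0],[65,0,0,-0.11,0],[65,0,0,-0.06,0],[65,0,0,-0.02,0],[65,0,0,-0.007,0],[65,0,0,0,0]]]'

```text
clock: 23.55
ee_pos: [0.4438, -0.0188, 0.0161]
ee_rot: [0.032, 0.999, -0.0, 0.0]
ft_force: [-0.5, -0.0, -0.2]
opening: 0.065
finger_force: 0.0
```

servo_tool --commands '[[[28,0,0,0,0],[28,0,0,0,0],[28,0,0,0,0],[28,0,0,0,0],[28,0,0,0,0],[28,0,0,0,0],[28,0,0,0,0],[28,0,0,0,0]]]'

```text
clock: 24.35
ee_pos: [0.4437, -0.0189, 0.0167]
ee_rot: [0.032, 0.999, -0.0, 0.001]
ft_force: [-1.1, 0.5, 6.6]
opening: 0.0341
finger_force: 39.7
```

servo_tool --commands '[[[28,0,0,0.04,0],[28,0,0,0.08,0],[28,0,0,0.12,0],[28,0,0,0.12,0],[28,0,0,0.08,0],[28,0,0,0.04,0],[28,0,0,0,0],[28,0,0,0,0]]]'

```text
clock: 25.15
ee_pos: [0.4423, -0.0186, 0.1352]
ee_rot: [0.032, 0.999, 0.0, -0.0]
ft_force: [-0.1, -0.4, -1.4]
opening: 0.0342
finger_force: 39.9
```

```bash
python3 -c "from h import *
st()"
```

```text
t 25.15 p [ 0.4423 -0.0186  0.1352] close 86.3 open 34.2 F [-0.1 -0.4 -1.4] 39.94377940893173 q6 -1.8
```

servo_tool --commands '[[[28,0.039,-0.034,0,0],[28,0.095,-0.08,0,0],[28,0.126,-0.107,0,0],[28,0.134,-0.114,0,0],[28,0.134,-0.114,0,0],[28,0.126,-0.107,0,0],[28,0.095,-0.08,0,0],[28,0.039,-0.034,0,0]]]'

```text
clock: 25.95
ee_pos: [0.6418, -0.1893, 0.1332]
ee_rot: [0.033, 0.999, 0.0, -0.001]
ft_force: [-0.6, 0.2, -0.2]
opening: 0.0346
finger_force: 40.0
```

servo_tool --commands '[[[28,0,0,0,0],[28,0,0,-0.04,0],[28,0,0,-0.06,0],[28,0,0,-0.05,0],[28,0,0,-0.02,0],[28,0,0,0,0],[28,0,0,0,0],[28,0,0,0,0]]]'

```text
clock: 26.75
ee_pos: [0.6404, -0.1863, 0.0941]
ee_rot: [0.032, 0.999, -0.0, 0.001]
ft_force: [0.1, -0.2, -1.0]
opening: 0.0339
finger_force: 40.0
```

```bash
python3 - <<'E'
from h import *
st();a=snap('top','s6.png')[100:260,300:480];cv2.imwrite('pics/s6c.png',cv2.resize(a,None,fx=3.5,fy=3.5)[:,:,::-1])
E
```

```text
t 26.75 p [ 0.6404 -0.1863  0.0941] close 86.3 open 33.9 F [ 0.1 -0.2 -1. ] 39.98590350151062 q6 -1.96
```

View pics/s6c.png

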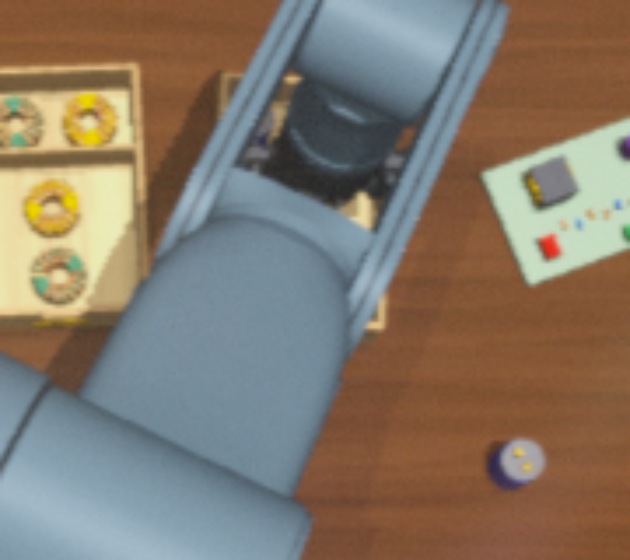

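The arm hides the bay in this view. The chokes are well placed at (52,207) and (58,275), and the blue can stands at (518,462). The measured pose matches the bay target, so lower the black can.

servo_tool --commands '[[[28,0,0,-0.08,0],[28,0,0,-0.09,0],[28,0,0,-0.06,0],[28,0,0,-0.03,0],[28,0,0,-0.015,0],[28,0,0,-0.005,0],[28,0,0,-0.004,0],[28,0,0,0,0]]]'

```text
clock: 27.6
ee_pos: [0.6404, -0.1864, 0.023]
ee_rot: [0.032, 0.999, -0.0, 0.001]
ft_force: [-0.3, 0.3, -1.6]
opening: 0.0339
finger_force: 40.0
```

servo_tool --commands '[[[28,0,0,-0.004,0],[28,0,0,-0.004,0],[28,0,0,-0.002,0],[28,0,0,0,0],[28,0,0,0,0],[28,0,0,0,0],[28,0,0,0,0],[28,0,0,0,0]]]'

```text
clock: 28.4
ee_pos: [0.6402, -0.1864, 0.0208]
ee_rot: [0.032, 0.999, -0.0, 0.0]
ft_force: [-2.0, 0.7, 5.8]
opening: 0.0346
finger_force: 40.6
```

servo_tool --commands '[[[55,0,0,0,0],[55,0,0,0,0],[55,0,0,0,0],[55,0,0,0,0],[55,0,0,0.04,0],[55,0,0,0.1,0],[55,0,0,0.14,0],[55,0,0,0.14,0]]]'

```text
clock: 29.2
ee_pos: [0.6396, -0.1861, 0.1262]
ee_rot: [0.032, 0.999, 0.0, -0.0]
ft_force: [-0.1, 0.4, 0.4]
opening: 0.0552
finger_force: 0.0
```

servo_tool --commands '[[[65,-0.04,-0.034,0.02,0],[65,-0.097,-0.082,0,0],[65,-0.129,-0.109,0,0],[65,-0.137,-0.115,0,0],[65,-0.137,-0.115,0,0],[65,-0.129,-0.109,0,0],[65,-0.097,-0.082,0,0],[65,-0.04,-0.034,0,0]]]'

```text
clock: 30.0
ee_pos: [0.4359, -0.358, 0.13]
ee_rot: [0.034, 0.999, -0.0, -0.0]
ft_force: [0.3, -0.3, -1.0]
opening: 0.0648
finger_force: 0.0
```

servo_tool --commands '[[[65,0,0,0,0],[65,0,0,0,0],[65,0,0,-0.06,0],[65,0,0,-0.08,0],[65,0,0,-0.04,0],[65,0,0,0,0],[65,0,0,0,0],[65,0,0,0,0]]]'

```text
clock: 30.8
ee_pos: [0.4392, -0.3565, 0.0857]
ee_rot: [0.032, 0.999, -0.001, 0.001]
ft_force: [-1.3, -0.3, 0.2]
opening: 0.0649
finger_force: 0.0
```

```bash
python3 - <<'E'
from h import *
st();a=snap('scene','s7.png')[220:420,150:420];cv2.imwrite('pics/s7c.png',cv2.resize(a,None,fx=2.9,fy=2.9)[:,:,::-1])
E
```

```text
t 30.8 p [ 0.4392 -0.3565  0.0857] close 86.4 open 64.9 F [-1.3 -0.3  0.2] 0.0 q6 -2.39
```

View pics/s7c.png

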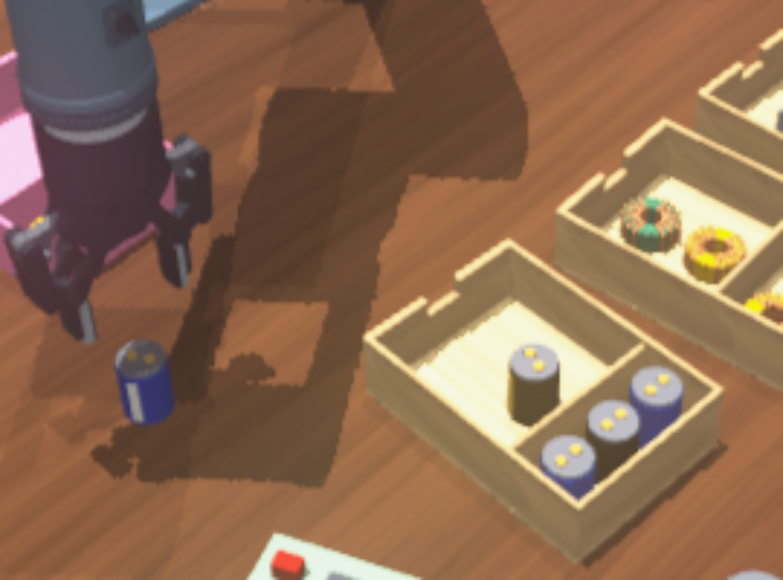

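The black can stands upright by the divider, crop (533,385). The fingers are centred over the blue can at (145,382).

servo_tool --commands '[[[65,0,0,-0.06,0],[65,0,0,-0.1,0],[65,0,0,-0.07,0],[65,0,0,-0.03,0],[65,0,0,-0.015,0],[65,0,0,-0.004,0],[65,0,0,0,0],[65,0,0,0,0]]]'

```text
clock: 31.65
ee_pos: [0.4389, -0.3568, 0.0159]
ee_rot: [0.032, 0.999, -0.001, 0.001]
ft_force: [0.7, 0.7, 0.3]
opening: 0.065
finger_force: 0.0
```

servo_tool --commands '[[[28,0,0,0,0],[28,0,0,0,0],[28,0,0,0,0],[28,0,0,0,0],[28,0,0,0,0],[28,0,0,0,0],[28,0,0,0,0],[28,0,0,0,0]]]'

```text
clock: 32.45
ee_pos: [0.4387, -0.3565, 0.0156]
ee_rot: [0.032, 0.999, -0.0, 0.0]
ft_force: [-0.2, 0.7, 5.8]
opening: 0.0342
finger_force: 40.0
```

servo_tool --commands '[[[28,0,0,0.04,0],[28,0,0,0.08,0],[28,0,0,0.12,0],[28,0,0,0.12,0],[28,0,0,0.08,0],[28,0,0,0.04,0],[28,0,0,0,0],[28,0,0,0,0]]]'

```text
clock: 33.25
ee_pos: [0.4379, -0.3557, 0.1342]
ee_rot: [0.032, 0.999, 0.001, -0.001]
ft_force: [0.5, 0.4, -0.8]
opening: 0.0341
finger_force: 39.9
```

servo_tool --commands '[[[28,0.029,0.035,0,0],[28,0.07,0.084,0,0],[28,0.094,0.112,0,0],[28,0.1,0.118,0,0],[28,0.1,0.118,0,0],[28,0.094,0.112,0,0],[28,0.07,0.084,0,0],[28,0.029,0.035,0,0]]]'

```text
clock: 34.05
ee_pos: [0.5858, -0.1783, 0.1335]
ee_rot: [0.031, 1.0, 0.001, -0.001]
ft_force: [0.7, 0.1, -0.6]
opening: 0.034
finger_force: 39.9
```

servo_tool --commands '[[[28,0,0,0,0],[28,0,0,-0.04,0],[28,0,0,-0.06,0],[28,0,0,-0.05,0],[28,0,0,-0.02,0],[28,0,0,0,0],[28,0,0,0,0],[28,0,0,0,0]]]'

```text
clock: 34.85
ee_pos: [0.5853, -0.1822, 0.0932]
ee_rot: [0.032, 0.999, -0.0, 0.001]
ft_force: [0.1, 0.7, -1.4]
opening: 0.0339
finger_force: 39.9
```

```bash
python3 -c "from h import *
st()"
```

```text
t 34.85 p [ 0.5853 -0.1822  0.0932] close 86.3 open 33.9 F [ 0.1  0.7 -1.4] 39.934131503105164 q6 -1.99
```

servo_tool --commands '[[[28,0,0,-0.08,0],[28,0,0,-0.09,0],[28,0,0,-0.06,0],[28,0,0,-0.03,0],[28,0,0,-0.015,0],[28,0,0,-0.005,0],[28,0,0,-0.002,0],[28,0,0,0,0]]]'

```text
clock: 35.65
ee_pos: [0.5854, -0.182, 0.0228]
ee_rot: [0.032, 0.999, -0.0, 0.001]
ft_force: [0.1, 0.6, -0.5]
opening: 0.0343
finger_force: 39.9
```

servo_tool --commands '[[[28,0,0,-0.004,0],[28,0,0,-0.004,0],[28,0,0,-0.003,0],[28,0,0,0,0],[28,0,0,0,0],[28,0,0,0,0],[28,0,0,0,0],[28,0,0,0,0]]]'

```text
clock: 36.45
ee_pos: [0.585, -0.1818, 0.0197]
ee_rot: [0.032, 0.999, -0.0, 0.0]
ft_force: [-1.1, 0.7, 4.7]
opening: 0.0343
finger_force: 40.3
```

Contact: release, rise and back away.

servo_tool --commands '[[[55,0,0,0,0],[55,0,0,0,0],[55,0,0,0,0],[55,0,0,0,0],[55,0,0,0.04,0],[55,0,0,0.1,0],[55,0,0,0.14,0],[55,0,0,0.16,0]]]'

```text
clock: 37.25
ee_pos: [0.5842, -0.1814, 0.1301]
ee_rot: [0.032, 0.999, 0.0, -0.001]
ft_force: [-0.1, -0.1, 1.0]
opening: 0.0549
finger_force: 0.0
```

servo_tool --commands '[[[55,-0.04,-0.04,0.12,0],[55,-0.08,-0.1,0.1,0],[55,-0.1,-0.12,0.04,0],[55,-0.1,-0.12,0,0],[55,-0.1,-0.12,0,0],[55,-0.08,-0.1,0,0],[55,-0.04,-0.06,0,0],[55,0,0,0,0]]]'

```text
clock: 38.05
ee_pos: [0.4485, -0.3489, 0.1952]
ee_rot: [0.034, 0.999, -0.001, 0.0]
ft_force: [-0.1, -0.2, 1.1]
opening: 0.0551
finger_force: 0.0
```

```bash
python3 - <<'E'
from h import *
st();a=snap('scene','s8.png');a=a[180:440,200:520];cv2.imwrite('pics/s8c.png',cv2.resize(a,None,fx=2.3,fy=2.3)[:,:,::-1])
E
```

```text
t 38.05 p [ 0.4485 -0.3489  0.1952] close 86.1 open 55.1 F [-0.1 -0.2  1.1] 0.0 q6 -2.36
```

View pics/s8c.png

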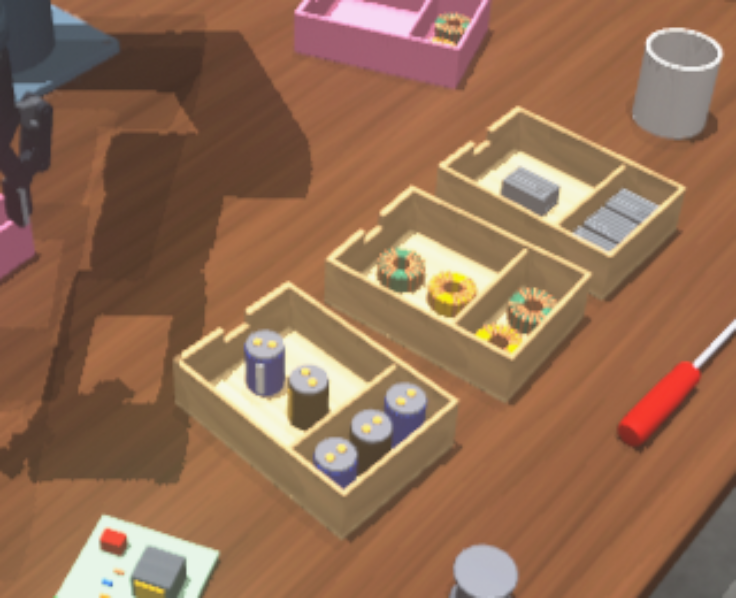

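All five parts are where they belong: the cans upright at (265,362) and (308,396), the chokes flat at (401,270) and (452,293), and the heatsink fins up at (530,190). The mug and circuit board have not been touched.

```bash
python3 -c "from h import *
print(hand_in())"
```

```text
the job is handed in; nothing more can be done
None
```

The job is handed in: all five parts are in the front bays of their matching drawers, cans upright, chokes flat and heatsink fins up, with the mug and circuit board left untouched; the heatsink and green choke were released without a measured floor contact (about 2 mm or less above the floor).

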